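# Clamp a seal stone in the carving vise

### The arm

A 6-joint arm with a two-finger parallel gripper is mounted at the origin on the work surface. World frame = base frame: x ahead of the robot, y to its left, z up, the work surface at z = 0. Lengths are in mm, angles in degrees, forces in N, time in s.
With the tool pointing down it reaches from about 300 to 850 mm from the base axis. Payload 4.2 kg.
Tool frame: the origin (TCP) lies midway between the tips of the shut fingers; the grasp point (between the pads) lies 19 mm behind it; z points along the fingers, y is the direction in which the jaws open and shut (so a half turn about z gives the same grasp; the last joint's range is limited). The gripper opens to 91 mm and grips with 3 to 60 N. Pads are 32 mm wide; open, the fingers measure 118 mm over their backs; the gripper's body (76 mm by 178 mm) begins 60 mm behind the grasp point.
Start: joints at [-69.786, 18.312, 89.639, -0, 72.044, -1.146], TCP at [209.434, -535.522, 184.076] pointing down, gripper open.
Joint ranges: [-177.97, 177.97], [-48.28, 115.42], [12.27, 149.76], [-77.06, 257.06], [2.81, 150.46], [-146.56, 146.56]. Speed limits (degrees/s): [147.25, 147.25, 180, 180, 180, 180].

### API

Orientations are given as [roll, pitch, yaw] about the fixed x, y, z axes, in that order (R = Rz(yaw) Ry(pitch) Rx(roll)).
In Python, from workcell import env gives the robot as it stands.
- The arm moves only by the shell command python3 -m jog 'ROWS' [FORCE]. ROWS is JSON, a list of rows, each an object of numbers: "dx", "dy", "dz": the shift along the world's x, y, z in m; "wx", "wy", "wz": the turn, a rotation vector about the world's x, y, z in rad; "grip": the gripper's target within -1 to 1 (shut at 1, half-way at 0, fully open at -1). In form: [{"dx": .., "dy": .., "dz": .., "wx": .., "wy": .., "wz": .., "grip": ..}, ...]. A call has 1 to 10 rows; each row shifts and turns the commanded pose from where the row before left it; what a row does not reach is not made up. A row lasts 1/10 s, in which the tool goes at most 50 mm and 8.59 degrees, less where a joint would pass 70% of its speed; a pose out of reach is approached as far as the arm can. A call with a gripper value outside its range is refused whole. The fingers move at their own pace and stop on an object; FORCE is the grip in N (left out, the last holds). Time passes only in rows, so rows that do not move let the fingers close. It gives the time, the measured TCP pose, the force and the opening at its end, in the units of the state.
- env.state(): the state, without advancing time (a new reading comes with each control period).
- env.grab_frame(name): name is "side" or "top"; returns the picture (420x560x3 uint8, red, green, blue); there is no depth.
- env.get_calibration(name): a dict with "fx", "fy", "cx", "cy" (pixels), "R" (3x3) and "t" (3): a world point X has camera coordinates R X + t. Camera axes: x right, y down, z forward; pixel columns grow to the right and rows downward; lengths in mm; the calibration is good to about 2 mm. A picture is of the moment at which its call begins. get_calibration takes no time and is no camera call.
- env.job_done(): hands the job in, once; it reports no verdict.
The state is a dict: "time_s": time; "qpos": joint angles; "qvel": joint speeds; "effort": joint torques, N m; "ee_pos": TCP position; "ee_rot": TCP orientation; "force": force on the tool from outside, world axes, zero at the start; "torque": the same for the moment, N m; "gripper_width": finger opening in mm.
Only numpy, scipy, OpenCV 4.12 (cv2) and the standard library are available. Lean on these libraries where they do the work, as an engineer would, in place of code of your own. Each camera call takes 0.05 s, during which the arm holds its last target. There are 200 camera calls.

### The job

Stand the large square-cut seal stone upright on the bed of the carving vise, between the jaws with its narrow way (38 mm) across them, and let go of it. Then turn the crank clockwise (seen from the handle's end) until the stone is firmly clamped between both jaws and the handle goes stiff, but do not force it or the stone will crack, and let go of the handle. Leave the other things on the desk where they are.

Things in the scene. Friction and masses are not known exactly. Their poses are not given: they have to be found in the camera images.
- stone: The workpiece: the largest of three plain stones, a block 38 (its x) x 50 (its y) x 95 mm (its z), standing upright, 0.33 to 0.61 kg. Origin at the centre of its underside.
- vise: Fixed grey iron bench vise, foot 210 x 120 mm. Origin on the desk under the jaws; its x is level, along the screw, from the crank end to the rear jaw; z up. The screw axis is at y 0, 95 mm above the desk. The jaws are 100 mm wide in y and 52 mm tall (tops 122 mm above the desk). The screw housing fills x -95 to -72, y -50 to 50 mm, up to the palm rest.
- bed (a point): Point on the flat bed the stone is to stand on, between the jaws: vise x 0, y 0, 70 mm above the desk. The bed is 90 mm wide (vise y -45 to 45).
- palm_rest (a point): Middle of the outer lower edge of the palm rest, a wooden board 158 to 172 mm above the desk, vise x -144 to -67, y -60 to 60 mm. It overhangs the crank and the inner part of its handle: a vertical gripper strikes it, so to hold the handle lean the tool about 35 degrees, its wrist outwards (to the vise's -x).
- jaw: Moving jaw, its steel face plate on stiff springs (they give 1 to 2 mm), on the crank's side. Origin at the foot of its clamping face, middle of its width, 70 mm above the desk; its x is the vise's x. It slides to +x, about 4 mm per radian of the crank.
- rear_jaw: Rear jaw, locked in a different place each time; its clamping face looks to the vise's -x. Origin at the foot of that face, middle of its width, 70 mm above the desk. The gap between the two jaw origins is 54 to 70 mm at the start.
- crank (a joint): Crank angle (rad), growing clockwise seen from the handle's end, which closes the jaw. At 0 the handle is straight above the screw axis; at angle a it is at vise y = -45 sin a, z = 95 + 45 cos a mm. Over two turns possible; stays where left. Turning freely takes about 3 N at the handle, a firm clamp 6 to 11 N; beyond about 15 N the stone cracks.
- handle (a point): Where to hold the crank: on the axis of its handle, 52 mm out from the inner end, vise x -164 mm. The handle is a wooden sleeve, 22 mm in diameter, 75 mm long (vise x -112 to -187 mm), parallel to the screw, 45 mm off its axis, pointing away from the jaws. It spins freely on its pin, so the tool can keep one orientation while going round.
- slim_stone: Bystander: smaller stone 25 x 25 x 70 mm, standing. Origin at its underside.
- round_stone: Bystander: round stone, 38 mm in diameter, 62 mm tall, standing. Origin at its underside.
- ink_box: Bystander: round white ceramic ink paste box, 82 mm in diameter, 34 mm tall. Origin at its underside.
- jar: Bystander: glass jar with a brown lid, 72 mm in diameter, 110 mm tall. Origin at its underside.
- pen_can: Bystander: metal can, 74 mm in diameter, 100 mm tall, with pens up to 180 mm. Origin at its underside.
- brush: Bystander: small wooden brush lying on the desk.
Mind the look-alikes: they are no part of the job. Leave any red or yellow look-alike of the stone alone.

How it is judged (in metres and radians):
On the way, in this order (a step that is already met when the one before it is completed fails the run):
1. the stone stands on the vise bed between the jaws, let go, not yet clamped (x of stone in the frame of vise between -0.035 and 0.04 m and y of stone in the frame of vise between -0.03 and 0.03 m and z of stone in the frame of vise between 0.066 and 0.0745 m and angle between stone's own z axis and vertical below 0.08 rad and angle between the x axis of stone and the x axis of vise, either way round below 0.14 rad and contact force between the fingers and stone below 0.5 N and contact force between jaw and stone below 10 N), for 0.3 s.
2. the jaws clamp the stone with more than 25 N (contact force between jaw and stone above 25 N and contact force between rear_jaw and stone above 20 N), for 0.2 s.
At the end, for the whole second after the job is handed in: The stone stands upright (0.08 rad) on the vise bed, square to the jaws (0.14 rad), within 30 mm of the middle of their width, at rest, clamped with more than 20 N by the moving jaw against the rear jaw (more than 15 N); the handle is released (x of stone in the frame of vise between -0.035 and 0.04 m and y of stone in the frame of vise between -0.03 and 0.03 m and z of stone in the frame of vise between 0.066 and 0.0745 m and angle between stone's own z axis and vertical below 0.08 rad and angle between the x axis of stone and the x axis of vise, either way round below 0.14 rad and contact force between jaw and stone above 20 N and contact force between rear_jaw and stone above 15 N and linear speed of stone below 0.01 m/s); the robot touches nothing.
It fails at once if the stone cracked: moving jaw pressed it with more than 150 N (contact force between jaw and stone above 150 N).
It fails at once if another thing on the desk was moved more than 30 mm (distance of any of slim_stone, round_stone, ink_box, jar, pen_can, brush from where it was at the start of the episode above 0.03 m).
It also fails if it takes over 72 s, if anything falls off the work surface, if the arm or the gripper's body presses on something with over 40 N, if the wrist force passes 120 N, or if a joint passes its speed limit or range.

## Working session

There is one attempt and no reset: what is moved stays moved. The work goes in short steps, Python scripts to look and compute and a shell command to move; the robot and the scene stay as the last step left them, time stands still between calls to the robot, and variables do not carry over. Pictures are saved under pics/ and viewed, about 8 in all and at most 12, crops included, and the job is handed in when it is done.

```bash
ls; mkdir -p pics; python3 - <<'E'
from workcell import env
import cv2,numpy as np
for n in("side","top"):
    f=env.grab_frame(n); cv2.imwrite(f"pics/{n}0.png",cv2.cvtColor(f,cv2.COLOR_RGB2BGR))
    c=env.get_calibration(n); print(n,{k:np.round(v,3).tolist() for k,v in c.items()}, np.round(-np.array(c["R"]).T@np.array(c["t"])))
print(env.state())
E
```

```text
pics
side {'fx': 421.443, 'fy': 421.443, 'cx': 282.841, 'cy': 209.827, 'R': [[0.991, -0.131, -0.008], [-0.082, -0.571, -0.817], [0.103, 0.81, -0.577]], 't': [-567.962, 116.937, 1132.24]} [ 456. -925.  744.]
top {'fx': 391.999, 'fy': 391.999, 'cx': 278.878, 'cy': 210.847, 'R': [[0.02, -1.0, 0.018], [-0.992, -0.022, -0.125], [0.126, -0.016, -0.992]], 't': [-48.439, 567.211, 1352.942]} [ 394.  -15. 1414.]
{'time_s': 0.1, 'qpos': array([-6.97823888e+01,  1.83478877e+01,  8.96976798e+01, -2.69268599e-04,
        7.20425610e+01, -1.14568117e+00]), 'qvel': array([-0.02333428, -0.04869747, -0.11835603, -0.00864149,  0.00764398,
       -0.040224  ]), 'effort': array([ 1.64307116e-04, -4.13331771e+01, -2.32508719e+01,  7.29634124e-02,
        4.22330014e-02, -3.96762891e-05]), 'ee_pos': array([ 209.29822875, -535.04479528,  183.31704625]), 'ee_rot': array([-1.79911884e+02, -1.50611947e-03,  2.13633744e+01]), 'force': array([-0.08755894,  0.2539524 , -0.18151196]), 'torque': array([-0.0068429 , -0.04291802, -0.00080744]), 'gripper_width': 91.06210937399393}
```

View pics/top0.png

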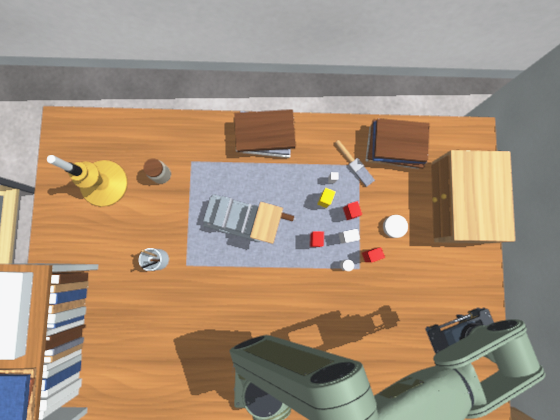

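View pics/side0.png

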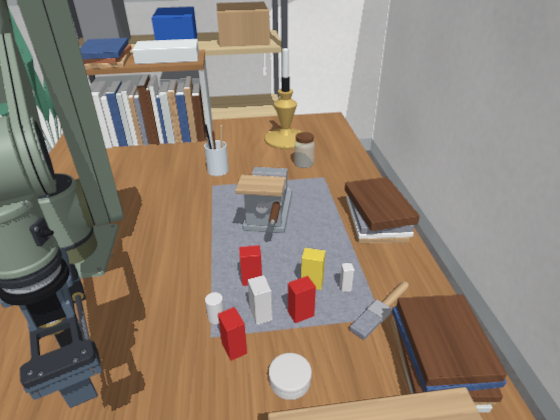

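The candidates for the stone are white blocks: top (350,236)/side (260,300), the tallest and square-cut; top (334,176)/side (347,277), slim; top (348,266)/side (214,307), round. The first fits. The red and yellow blocks are look-alikes. I'll confirm with an enlarged crop.

```bash
python3 - <<'E'
import cv2,numpy as np
t=cv2.imread("pics/top0.png")[160:280,190:390]; s=cv2.imread("pics/side0.png")[150:370,195:375]
t=cv2.resize(t,None,fx=2.25,fy=2.25,interpolation=cv2.INTER_CUBIC)
cv2.imwrite("pics/t.png",cv2.resize(cv2.imread("pics/top0.png")[160:280,190:390],None,fx=4,fy=4,interpolation=cv2.INTER_CUBIC))
s=cv2.resize(s,None,fx=2.7,fy=2.7,interpolation=cv2.INTER_CUBIC)
cv2.imwrite("pics/s.png",s)
E
```

```text
(no output)
```

View pics/t.png

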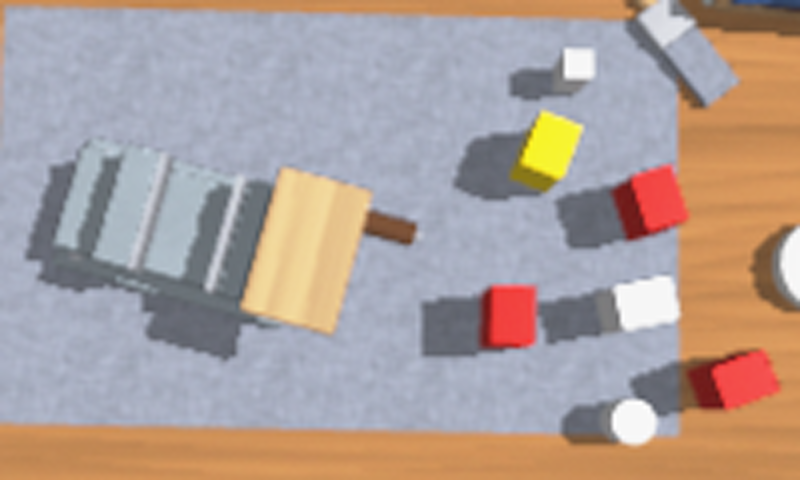

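View pics/s.png

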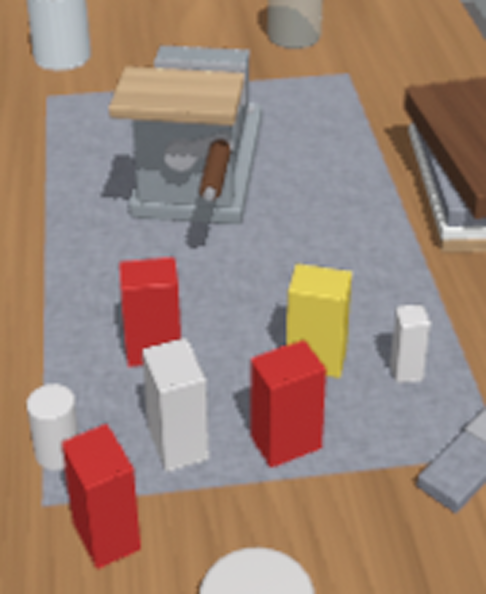

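The crops confirm it: the large white square-cut block, with its top face at top-image about (351,236). Its long side runs left to right, so it needs about a 90° turn. The vise's -x side (crank) points right (world -y). Next I measure the poses.

```bash
cat > h.py <<'E'
from workcell import env
import cv2,numpy as np
def ray(n,px,z):
    c=env.get_calibration(n);R=np.array(c["R"]);t=np.array(c["t"])
    o=-R.T@t; out=[]
    for u,v in np.atleast_2d(px):
        d=R.T@np.array([(u-c["cx"])/c["fx"],(v-c["cy"])/c["fy"],1]); out.append(o+d*(z-o[2])/d[2])
    return np.round(np.array(out),1)
def proj(n,X):
    c=env.get_calibration(n); p=np.array(c["R"])@np.array(X,float)+np.array(c["t"]).ravel()
    return np.round([c["fx"]*p[0]/p[2]+c["cx"],c["fy"]*p[1]/p[2]+c["cy"]],1)
def blob(img,lo,hi,box):
    x0,y0,x1,y1=box; k=4
    a=cv2.resize(img[y0:y1,x0:x1],None,fx=k,fy=k,interpolation=cv2.INTER_CUBIC)
    m=cv2.inRange(cv2.cvtColor(a,cv2.COLOR_BGR2HSV),lo,hi)
    cs,_=cv2.findContours(m,0,1); c=max(cs,key=cv2.contourArea).reshape(-1,2)
    return (c+.5)/k-.5+[x0,y0]
E
python3 - <<'E'
from h import *
t=cv2.imread("pics/top0.png"); s=cv2.imread("pics/side0.png")
def rect(c,n,z):
    w=ray(n,c,z)[:,:2].astype(np.float32); r=cv2.minAreaRect(w); print(n,z,[np.round(x,1).tolist() for x in r],"corners",cv2.boxPoints(r).round().tolist())
def bl(img,lo,hi,box): return blob(img,np.array(lo),np.array(hi),box)
rect(bl(t,(0,0,205),(180,40,255),(335,220,368,250)),"top",95)
c=bl(s,(0,0,185),(180,40,255),(240,265,280,330)); rect(c,"side",95)  # may include a side
rect(bl(t,(8,60,120),(25,200,255),(245,195,285,250)),"top",172)
rect(bl(s,(8,60,170),(25,200,255),(230,165,292,200)),"side",172)
# jaw plates: bright lines
a=t[190:245,195:260]; h=cv2.cvtColor(a,cv2.COLOR_BGR2HSV)
print(a[25,:,:].tolist()[::2])
print("handle end", ray("top",[[295,218],[282,214]],140))
E
```

```text
top 95 [[483.8, -282.0], [44.1, 51.9], 11.1] corners [[457.0, -261.0], [467.0, -312.0], [510.0, -303.0], [500.0, -252.0]]
side 95 [[488.4, -318.0], [43.5, 131.2], 4.6] corners [[461.0, -254.0], [472.0, -385.0], [515.0, -382.0], [505.0, -251.0]]
top 172 [[512.1, -0.2], [90.2, 120.3], 75.5] corners [[443.0, -29.0], [559.0, -59.0], [582.0, 28.0], [465.0, 59.0]]
side 172 [[515.6, 6.6], [85.8, 121.4], 76.4] corners [[446.0, -21.0], [564.0, -49.0], [585.0, 34.0], [467.0, 63.0]]
[[197, 179, 172], [195, 177, 170], [129, 117, 113], [114, 103, 100], [111, 102, 99], [174, 164, 152], [194, 184, 171], [196, 186, 173], [133, 127, 116], [117, 111, 105], [115, 110, 102], [198, 188, 174], [196, 186, 173], [196, 185, 172], [196, 186, 172], [204, 195, 189], [171, 164, 162], [176, 168, 159], [195, 185, 171], [195, 184, 171], [198, 187, 173], [199, 188, 175], [154, 146, 136], [118, 112, 104], [117, 111, 103], [135, 127, 120], [214, 204, 201], [124, 118, 111], [117, 111, 103], [117, 111, 103], [99, 95, 90], [141, 195, 232], [156, 216, 241]]
handle end [[532.6 -87.9 140. ]
 [544.8 -45.1 140. ]]
```

```bash
python3 - <<'E'
from h import *
from scipy.optimize import least_squares
t=cv2.imread("pics/top0.png"); s=cv2.imread("pics/side0.png")
O=np.array([540.6,108.3]);a=np.radians(75.3);ex=np.array([np.cos(a),np.sin(a)]);ey=np.array([-ex[1],ex[0]])
V=lambda p:np.c_[(p[:,:2]-O)@ex,(p[:,:2]-O)@ey].round(1)
pl=ray("top",[[231.2,198.7],[224.5,226.3],[250.5,204.5],[242.5,232.5]],122); print("plates",V(pl).tolist())
W=lambda x,y,z:[*(O+x*ex+y*ey),z]
for n,im in(("top",t),("side",s)):
    hs=cv2.cvtColor(im,cv2.COLOR_BGR2HSV); k=6
    x0,y0,w,h=(185,190,115,65) if n=="top" else (225,155,80,100); 
    big=cv2.resize(im[y0:y0+h,x0:x0+w],None,fx=k,fy=k,interpolation=cv2.INTER_CUBIC)
    def dr(P,col): cv2.polylines(big,[np.int32([((proj(n,p)-[x0,y0]+.5)*k) for p in P])],True,col,1)
    for z in(172,158): dr([W(-144,-60,z),W(-67,-60,z),W(-67,60,z),W(-144,60,z)],(0,0,255))
    dr([W(-20,-45,70),W(20,-45,70),W(20,45,70),W(-20,45,70)],(0,255,0))
    dr([W(-105,-60,0),W(105,-60,0),W(105,60,0),W(-105,60,0)],(255,0,255))
    for A in (60,75,90): y=-45*np.sin(np.radians(A)); z=95+45*np.cos(np.radians(A)); dr([W(-112,y,z),W(-187,y,z)],(255,255,A*2))
    cv2.imwrite(f"pics/ov_{n}.png",big)
    x1,y1,w1,h1=(325,215,50,40) if n=="top" else (240,265,45,70)
    b2=cv2.resize(im[y1:y1+h1,x1:x1+w1],None,fx=k,fy=k,interpolation=cv2.INTER_CUBIC)
    sa=np.radians(11.4);c=np.array([486.5,-282]);ux=np.array([np.cos(sa),np.sin(sa)]);uy=np.array([-ux[1],ux[0]])
    for z in(95,0): cv2.polylines(b2,[np.int32([((proj(n,[*(c+i*19*ux+j*25*uy),z])-[x1,y1]+.5)*k) for i,j in((1,1),(1,-1),(-1,-1),(-1,1))])],True,(0,0,255),1)
    cv2.imwrite(f"pics/ov2_{n}.png",b2)
ims=[cv2.imread(f"pics/{q}.png") for q in("ov_top","ov2_top","ov_side","ov2_side")]
def pad(i,h): return cv2.copyMakeBorder(i,0,max(0,h-i.shape[0]),0,4,cv2.BORDER_CONSTANT)
L=np.hstack([pad(ims[0][:, :],600)[:600]]); L=L.copy(); L[395:395+200,0:250]=cv2.resize(ims[1],(250,200))
cv2.imwrite("pics/A.png",L)
cv2.imwrite("pics/B.png",np.hstack([pad(ims[2],600),pad(ims[3],600)])[:600,:800])
E
```

```text
plates [[29.3, -47.9], [24.0, 46.4], [-37.8, -46.9], [-38.8, 49.7]]
```

View pics/A.png

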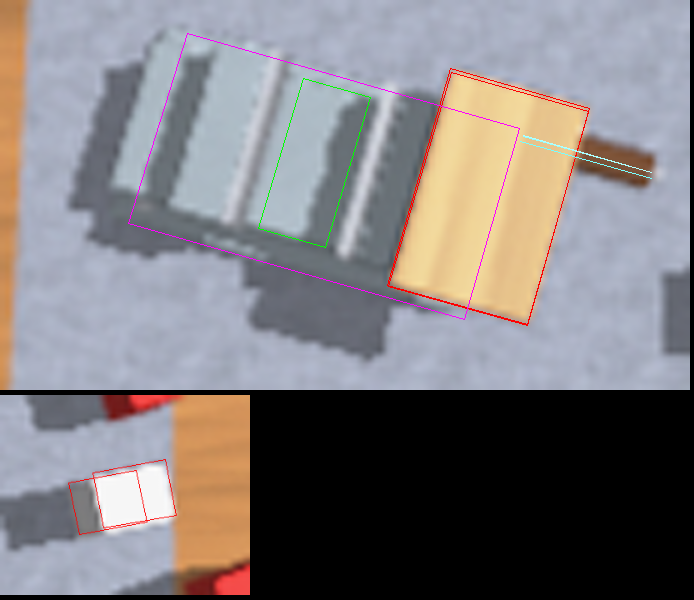

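View pics/B.png

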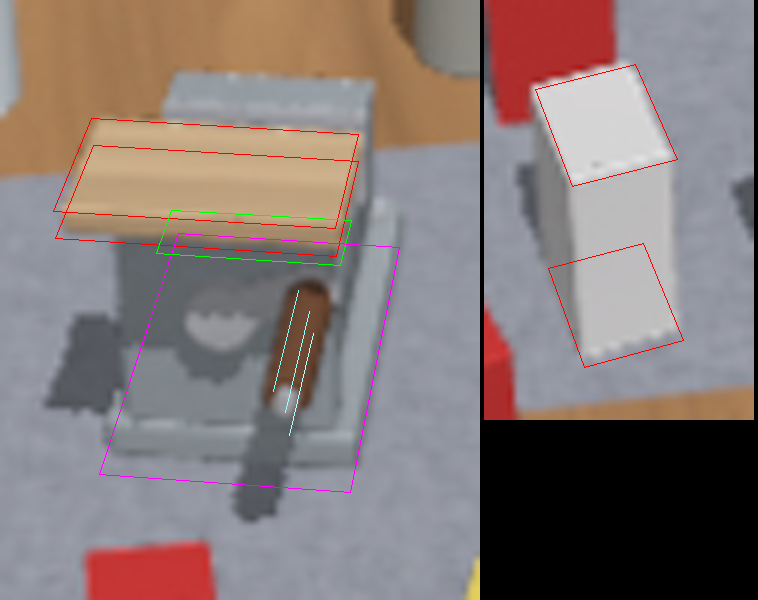

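Overlays: the stone model fits both views to about 1 mm, and the palm rest fits to 1–2 mm. The jaw plates are at vise x ≈ +22 and -34 (gap ≈ 57, middle ≈ -6). Next I triangulate the handle's end and work out the moves for the grasp.

```bash
cat >> h.py <<'E'
def tri(pt,ps):
    A=[];b=[]
    for n,(u,v) in(("top",pt),("side",ps)):
        c=env.get_calibration(n);R=np.array(c["R"]);t=np.array(c["t"]);
        for q,i,f,cc in((u,0,c["fx"],c["cx"]),(v,1,c["fy"],c["cy"])):
            k=(q-cc)/f; A.append(R[i]-k*R[2]); b.append(k*t[2]-t[i])
    return np.linalg.lstsq(np.array(A),np.array(b).ravel(),rcond=None)[0]
O=np.array([540.6,108.3]);a_=np.radians(75.3);ex=np.array([np.cos(a_),np.sin(a_)]);ey=np.array([-ex[1],ex[0]])
W=lambda x,y,z:np.array([*(O+x*ex+y*ey),z])
V=lambda p:np.array([(p[:2]-O)@ex,(p[:2]-O)@ey,p[2]]).round(1)
E
python3 - <<'E'
from h import *
e=tri((293.4,217.9),(272.6,220.9)); print("end",e,V(e))
# palm rest visible corner check: outer right (top crop 589,108) & side (340,225)
e=tri((185+589/6-.5,190+107/6-.5),(225+342/6-.5,155+222/6-.5)); print("rest outer -y corner",V(e),"expect -144,-60,172")
e=tri((185+450/6-.5,190+69/6-.5),(225+359/6-.5,155+135/6-.5)); print("rest inner -y corner",V(e),"expect -67,-60,172")
s=env.state(); print(s["ee_pos"].round(1),s["ee_rot"].round(1))
print("stone target",W(-6,0,70))
E
```

```text
end [536.23469182 -84.0362387  114.30319419] [-187.1  -44.6  114.3]
rest outer -y corner [-143.5  -61.3  174.7] expect -144,-60,172
rest inner -y corner [-66.8 -60.  171.4] expect -67,-60,172
[ 209.3 -535.   183.3] [-179.9   -0.    21.4]
stone target [539.07745233 102.49639348  70.        ]
```

```bash
python3 -m jog '[{"dx":0.014,"dy":0.013,"wz":-0.0175},{"dx":0.028,"dy":0.025,"wz":-0.0175},{"dx":0.028,"dy":0.025,"wz":-0.0175},{"dx":0.028,"dy":0.025,"wz":-0.0175},{"dx":0.028,"dy":0.025,"wz":-0.0175},{"dx":0.028,"dy":0.025,"wz":-0.0175},{"dx":0.028,"dy":0.025,"wz":-0.0175},{"dx":0.028,"dy":0.025,"wz":-0.0175},{"dx":0.028,"dy":0.025,"wz":-0.0175},{"dx":0.028,"dy":0.025,"wz":-0.0175}]'; python3 -m jog '[{"dx":0.011,"dy":0.015},{},{}]'
```

```text
invalid input
invalid input
```

```bash
python3 -m jog '[{"dx":0.014,"dy":0.013,"dz":0,"wx":0,"wy":0,"wz":-0.0175,"grip":-1}]'
```

```text
time_s: 0.2
ee_pos: [222.4, -523.2, 183.3]
ee_rot: [-180.0, 0.1, 20.2]
force: [1.0, 1.1, -0.4]
gripper_width: 91.1
```

All keys are required.

```bash
python3 -m jog '[{"dx":0.028,"dy":0.025,"dz":0,"wx":0,"wy":0,"wz":-0.0175,"grip":-1},{"dx":0.028,"dy":0.025,"dz":0,"wx":0,"wy":0,"wz":-0.0175,"grip":-1},{"dx":0.028,"dy":0.025,"dz":0,"wx":0,"wy":0,"wz":-0.0175,"grip":-1},{"dx":0.028,"dy":0.025,"dz":0,"wx":0,"wy":0,"wz":-0.0175,"grip":-1},{"dx":0.028,"dy":0.025,"dz":0,"wx":0,"wy":0,"wz":-0.0175,"grip":-1},{"dx":0.028,"dy":0.025,"dz":0,"wx":0,"wy":0,"wz":-0.0175,"grip":-1},{"dx":0.028,"dy":0.025,"dz":0,"wx":0,"wy":0,"wz":-0.0175,"grip":-1},{"dx":0.028,"dy":0.025,"dz":0,"wx":0,"wy":0,"wz":-0.0175,"grip":-1},{"dx":0.028,"dy":0.025,"dz":0,"wx":0,"wy":0,"wz":-0.0175,"grip":-1},{"dx":0.01,"dy":0.013,"dz":0,"wx":0,"wy":0,"wz":0,"grip":-1}]'; python3 -m jog '[{"dx":0,"dy":0,"dz":0,"wx":0,"wy":0,"wz":0,"grip":-1},{"dx":0,"dy":0,"dz":0,"wx":0,"wy":0,"wz":0,"grip":-1}]'
```

```text
time_s: 1.2
ee_pos: [487.3, -282.5, 183.5]
ee_rot: [-180.0, -0.0, 11.5]
force: [-0.8, -0.3, -0.2]
gripper_width: 91.6
time_s: 1.4
ee_pos: [484.6, -284.9, 183.8]
ee_rot: [180.0, 0.1, 11.4]
force: [-0.2, -1.5, -0.2]
gripper_width: 91.3
```

```bash
python3 -m jog '[{"dx":0.001,"dy":0.002,"dz":-0.02,"wx":0,"wy":0,"wz":0,"grip":-1},{"dx":0,"dy":0,"dz":-0.025,"wx":0,"wy":0,"wz":0,"grip":-1},{"dx":0,"dy":0,"dz":-0.025,"wx":0,"wy":0,"wz":0,"grip":-1},{"dx":0,"dy":0,"dz":-0.025,"wx":0,"wy":0,"wz":0,"grip":-1},{"dx":0,"dy":0,"dz":-0.02,"wx":0,"wy":0,"wz":0,"grip":-1},{"dx":0,"dy":0,"dz":-0.008,"wx":0,"wy":0,"wz":0,"grip":-1},{"dx":0,"dy":0,"dz":0,"wx":0,"wy":0,"wz":0,"grip":-1},{"dx":0,"dy":0,"dz":0,"wx":0,"wy":0,"wz":0,"grip":-1}]'
python3 -m jog '[{"dx":0,"dy":0,"dz":0,"wx":0,"wy":0,"wz":0,"grip":0},{"dx":0,"dy":0,"dz":0,"wx":0,"wy":0,"wz":0,"grip":0.2},{"dx":0,"dy":0,"dz":0,"wx":0,"wy":0,"wz":0,"grip":1},{"dx":0,"dy":0,"dz":0,"wx":0,"wy":0,"wz":0,"grip":1},{"dx":0,"dy":0,"dz":0,"wx":0,"wy":0,"wz":0,"grip":1},{"dx":0,"dy":0,"dz":0,"wx":0,"wy":0,"wz":0,"grip":1},{"dx":0,"dy":0,"dz":0,"wx":0,"wy":0,"wz":0,"grip":1},{"dx":0,"dy":0,"dz":0,"wx":0,"wy":0,"wz":0,"grip":1}]' 30
```

```text
time_s: 2.2
ee_pos: [486.6, -283.5, 62.0]
ee_rot: [179.9, -0.1, 11.3]
force: [-0.2, 0.4, 0.3]
gripper_width: 91.4
time_s: 3.0
ee_pos: [486.5, -282.3, 61.1]
ee_rot: [-180.0, -0.0, 11.3]
force: [-0.9, 0.9, 1.8]
gripper_width: 49.7
```

```bash
python3 -m jog '[{"dx":0,"dy":0,"dz":0.01,"wx":0,"wy":0,"wz":0,"grip":1},{"dx":0,"dy":0,"dz":0.02,"wx":0,"wy":0,"wz":0,"grip":1},{"dx":0,"dy":0,"dz":0.025,"wx":0,"wy":0,"wz":0,"grip":1},{"dx":0,"dy":0,"dz":0.025,"wx":0,"wy":0,"wz":0,"grip":1},{"dx":0,"dy":0,"dz":0.025,"wx":0,"wy":0,"wz":0,"grip":1},{"dx":0,"dy":0,"dz":0.025,"wx":0,"wy":0,"wz":0,"grip":1},{"dx":0,"dy":0,"dz":0.025,"wx":0,"wy":0,"wz":0,"grip":1},{"dx":0,"dy":0,"dz":0.025,"wx":0,"wy":0,"wz":0,"grip":1},{"dx":0,"dy":0,"dz":0.02,"wx":0,"wy":0,"wz":0,"grip":1},{"dx":0,"dy":0,"dz":0.01,"wx":0,"wy":0,"wz":0,"grip":1}]'
python3 -m jog '[{"dx":0.002,"dy":0.014,"dz":0,"wx":0,"wy":0,"wz":0.04,"grip":1},{"dx":0.0035,"dy":0.025,"dz":0,"wx":0,"wy":0,"wz":0.07,"grip":1},{"dx":0.0035,"dy":0.025,"dz":0,"wx":0,"wy":0,"wz":0.07,"grip":1},{"dx":0.0035,"dy":0.025,"dz":0,"wx":0,"wy":0,"wz":0.07,"grip":1},{"dx":0.0035,"dy":0.025,"dz":0,"wx":0,"wy":0,"wz":0.07,"grip":1},{"dx":0.0035,"dy":0.025,"dz":0,"wx":0,"wy":0,"wz":0.07,"grip":1},{"dx":0.0035,"dy":0.025,"dz":0,"wx":0,"wy":0,"wz":0.07,"grip":1},{"dx":0.0035,"dy":0.025,"dz":0,"wx":0,"wy":0,"wz":0.07,"grip":1},{"dx":0.0035,"dy":0.025,"dz":0,"wx":0,"wy":0,"wz":0.07,"grip":1},{"dx":0.0035,"dy":0.025,"dz":0,"wx":0,"wy":0,"wz":0.07,"grip":1}]'
python3 -m jog '[{"dx":0.0035,"dy":0.025,"dz":0,"wx":0,"wy":0,"wz":0.07,"grip":1},{"dx":0.0035,"dy":0.025,"dz":0,"wx":0,"wy":0,"wz":0.07,"grip":1},{"dx":0.0035,"dy":0.025,"dz":0,"wx":0,"wy":0,"wz":0.07,"grip":1},{"dx":0.0035,"dy":0.025,"dz":0,"wx":0,"wy":0,"wz":0.07,"grip":1},{"dx":0.0035,"dy":0.025,"dz":0,"wx":0,"wy":0,"wz":0.07,"grip":1},{"dx":0.002,"dy":0.02,"dz":0,"wx":0,"wy":0,"wz":0.07,"grip":1},{"dx":0,"dy":0,"dz":0,"wx":0,"wy":0,"wz":0.025,"grip":1},{"dx":0,"dy":0,"dz":0,"wx":0,"wy":0,"wz":0,"grip":1},{"dx":0,"dy":0,"dz":0,"wx":0,"wy":0,"wz":0,"grip":1},{"dx":0,"dy":0,"dz":0,"wx":0,"wy":0,"wz":0,"grip":1}]'
```

```text
time_s: 4.0
ee_pos: [486.7, -282.9, 273.0]
ee_rot: [179.9, -0.1, 11.3]
force: [-0.3, 0.3, -4.2]
gripper_width: 49.7
time_s: 5.0
ee_pos: [518.7, -41.5, 269.4]
ee_rot: [-179.8, 0.1, 50.0]
force: [0.3, 0.0, -4.4]
gripper_width: 49.2
time_s: 6.0
ee_pos: [539.1, 100.9, 270.8]
ee_rot: [-180.0, 0.0, 75.2]
force: [-0.4, 0.2, -3.4]
gripper_width: 49.6
```

```bash
python3 -m jog '[{"dx":0,"dy":0.0015,"dz":-0.01,"wx":0,"wy":0,"wz":0,"grip":1},{"dx":0,"dy":0,"dz":-0.02,"wx":0,"wy":0,"wz":0,"grip":1},{"dx":0,"dy":0,"dz":-0.02,"wx":0,"wy":0,"wz":0,"grip":1},{"dx":0,"dy":0,"dz":-0.02,"wx":0,"wy":0,"wz":0,"grip":1},{"dx":0,"dy":0,"dz":-0.005,"wx":0,"wy":0,"wz":0,"grip":1},{"dx":0,"dy":0,"dz":0,"wx":0,"wy":0,"wz":0,"grip":1},{"dx":0,"dy":0,"dz":0,"wx":0,"wy":0,"wz":0,"grip":1}]'
python3 - <<'E'
from h import *
L=[]
for n,(x0,y0,w,h) in(("top",(190,170,120,90)),("side",(215,90,110,140))):
    f=cv2.cvtColor(env.grab_frame(n),cv2.COLOR_RGB2BGR); cv2.imwrite(f"pics/{n}1.png",f)
    b=cv2.resize(f[y0:y0+h,x0:x0+w],None,fx=4,fy=4,interpolation=cv2.INTER_CUBIC)
    L.append(cv2.copyMakeBorder(b[:560],0,560-b.shape[0],0,0,0)[:,:400 if n=="side" else 400])
cv2.imwrite("pics/C.png",np.hstack(L))
print(env.state()["ee_pos"].round(1))
E
```

```text
time_s: 6.7
ee_pos: [540.1, 102.9, 196.9]
ee_rot: [179.9, -0.0, 75.2]
force: [0.7, 0.6, -3.3]
gripper_width: 49.7
[540.2 103.1 197.3]
```

View pics/C.png

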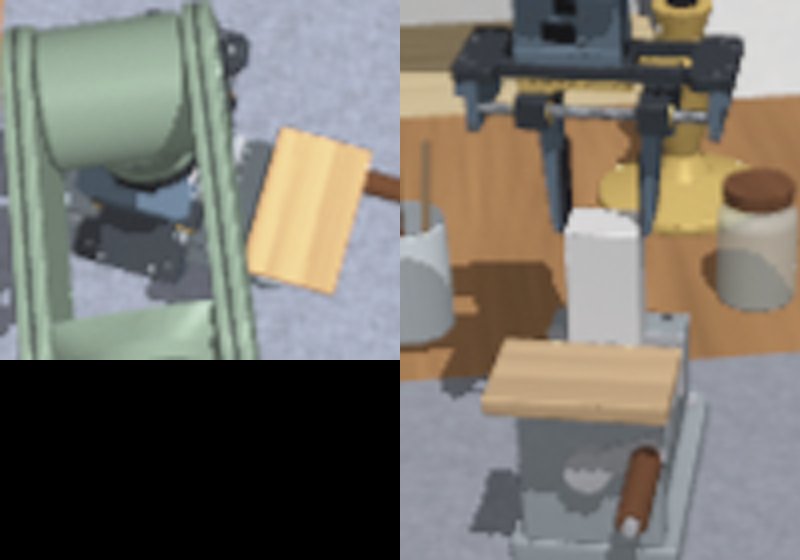

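The stone is upright in the gripper above the bed at side (605,270 in the crop). The jaws are hidden in both views. I'll descend while watching the force.

```bash
python3 -m jog '[{"dx":-0.001,"dy":0,"dz":-0.01,"wx":0,"wy":0,"wz":0,"grip":1},{"dx":0,"dy":0,"dz":-0.01,"wx":0,"wy":0,"wz":0,"grip":1},{"dx":0,"dy":0,"dz":-0.01,"wx":0,"wy":0,"wz":0,"grip":1},{"dx":0,"dy":0,"dz":-0.01,"wx":0,"wy":0,"wz":0,"grip":1},{"dx":0,"dy":0,"dz":-0.01,"wx":0,"wy":0,"wz":0,"grip":1},{"dx":0,"dy":0,"dz":-0.006,"wx":0,"wy":0,"wz":0,"grip":1},{"dx":0,"dy":0,"dz":-0.004,"wx":0,"wy":0,"wz":0,"grip":1},{"dx":0,"dy":0,"dz":0,"wx":0,"wy":0,"wz":0,"grip":1}]'
python3 -m jog '[{"dx":0,"dy":0,"dz":-0.002,"wx":0,"wy":0,"wz":0,"grip":1},{"dx":0,"dy":0,"dz":0,"wx":0,"wy":0,"wz":0,"grip":1}]';python3 -m jog '[{"dx":0,"dy":0,"dz":-0.002,"wx":0,"wy":0,"wz":0,"grip":1},{"dx":0,"dy":0,"dz":0,"wx":0,"wy":0,"wz":0,"grip":1}]'
```

```text
time_s: 7.6
ee_pos: [538.1, 102.9, 135.5]
ee_rot: [-179.9, 0.0, 75.2]
force: [-0.5, -1.5, -3.9]
gripper_width: 49.4
time_s: 7.8
ee_pos: [538.6, 103.0, 134.2]
ee_rot: [180.0, -0.0, 75.2]
force: [-0.3, -0.2, -4.0]
gripper_width: 49.5
time_s: 8.0
ee_pos: [538.3, 103.0, 132.0]
ee_rot: [180.0, 0.0, 75.2]
force: [-0.2, 0.8, -4.1]
gripper_width: 49.4
```

```bash
python3 -m jog '[{"dx":0,"dy":0,"dz":-0.001,"wx":0,"wy":0,"wz":0,"grip":1},{"dx":0,"dy":0,"dz":0,"wx":0,"wy":0,"wz":0,"grip":1}]';python3 -m jog '[{"dx":0,"dy":0,"dz":-0.001,"wx":0,"wy":0,"wz":0,"grip":1},{"dx":0,"dy":0,"dz":0,"wx":0,"wy":0,"wz":0,"grip":1}]'
```

```text
time_s: 8.2
ee_pos: [538.6, 103.0, 131.3]
ee_rot: [180.0, -0.0, 75.2]
force: [0.5, -0.9, -3.6]
gripper_width: 49.7
time_s: 8.4
ee_pos: [538.7, 103.2, 131.1]
ee_rot: [179.9, -0.0, 75.2]
force: [-1.9, 0.1, 4.1]
gripper_width: 49.4
```

```bash
python3 -m jog '[{"dx":0,"dy":0,"dz":0,"wx":0,"wy":0,"wz":0,"grip":-0.3},{"dx":0,"dy":0,"dz":0,"wx":0,"wy":0,"wz":0,"grip":-0.6},{"dx":0,"dy":0,"dz":0,"wx":0,"wy":0,"wz":0,"grip":-0.8},{"dx":0,"dy":0,"dz":0,"wx":0,"wy":0,"wz":0,"grip":-0.8},{"dx":0,"dy":0,"dz":0,"wx":0,"wy":0,"wz":0,"grip":-0.8},{"dx":0,"dy":0,"dz":0,"wx":0,"wy":0,"wz":0,"grip":-0.8}]'
python3 -m jog '[{"dx":0,"dy":0,"dz":0.01,"wx":0,"wy":0,"wz":0,"grip":-0.8},{"dx":0,"dy":0,"dz":0.02,"wx":0,"wy":0,"wz":0,"grip":-0.8},{"dx":0,"dy":0,"dz":0.02,"wx":0,"wy":0,"wz":0,"grip":-0.8},{"dx":0,"dy":0,"dz":0.03,"wx":0,"wy":0,"wz":0,"grip":-0.8},{"dx":0,"dy":0,"dz":0.03,"wx":0,"wy":0,"wz":0,"grip":-0.8},{"dx":0,"dy":0,"dz":0.03,"wx":0,"wy":0,"wz":0,"grip":-0.8},{"dx":0,"dy":0,"dz":0.02,"wx":0,"wy":0,"wz":0,"grip":-0.8},{"dx":0,"dy":0,"dz":0,"wx":0,"wy":0,"wz":0,"grip":-0.8}]'
python3 -c "
from workcell import env;print(env.state()['qpos'].round(1))"
```

```text
time_s: 9.0
ee_pos: [538.5, 103.0, 130.0]
ee_rot: [180.0, 0.0, 75.2]
force: [0.1, -0.8, -0.6]
gripper_width: 82.1
time_s: 9.8
ee_pos: [540.1, 103.3, 294.0]
ee_rot: [179.6, -0.2, 75.2]
force: [-0.2, 0.1, 0.1]
gripper_width: 82.1
[ 9.6 13.  81.4 -0.  85.1 24.4]
```

```bash
python3 -m jog '[{"dx":-0.001,"dy":-0.02,"dz":0,"wx":0,"wy":0,"wz":0,"grip":-0.1},{"dx":-0.002,"dy":-0.027,"dz":0,"wx":0.1182,"wy":-0.031,"wz":0,"grip":-0.1},{"dx":-0.002,"dy":-0.027,"dz":0,"wx":0.1182,"wy":-0.031,"wz":0,"grip":-0.1},{"dx":-0.002,"dy":-0.027,"dz":0,"wx":0.1182,"wy":-0.031,"wz":0,"grip":-0.1},{"dx":-0.002,"dy":-0.027,"dz":0,"wx":0.1182,"wy":-0.031,"wz":0,"grip":-0.1},{"dx":-0.002,"dy":-0.027,"dz":0,"wx":0.1182,"wy":-0.031,"wz":0,"grip":-0.1},{"dx":-0.002,"dy":-0.027,"dz":0,"wx":0,"wy":0,"wz":0,"grip":-0.1},{"dx":0,"dy":-0.027,"dz":0,"wx":0,"wy":0,"wz":0,"grip":-0.1},{"dx":0,"dy":0,"dz":0,"wx":0,"wy":0,"wz":0,"grip":-0.1},{"dx":0,"dy":0,"dz":0,"wx":0,"wy":0,"wz":0,"grip":-0.1}]'
python3 - <<'E'
from h import *
from scipy.spatial.transform import Rotation as Ro
s=env.state(); R=Ro.from_euler("xyz",s["ee_rot"],degrees=True).as_matrix()
print("tool y",R[:,1].round(3),"tool z",R[:,2].round(3),"want y",-ey.round(3),"z",(np.sin(.6109)*ex).round(3),-.819, s["qpos"].round(1))
for n in("top","side"): cv2.imwrite(f"pics/{n}2.png",cv2.cvtColor(env.grab_frame(n),cv2.COLOR_RGB2BGR))
E
```

```text
time_s: 10.8
ee_pos: [525.1, -106.0, 289.2]
ee_rot: [-179.8, -35.1, 75.1]
force: [0.3, 0.4, 0.2]
gripper_width: 50.7
tool y [ 0.967 -0.256 -0.003] tool z [ 0.145  0.556 -0.819] want y [ 0.967 -0.254] z [0.146 0.555] -0.819 [-34.4  16.1  87.2  32.7  90.1 -23.4]
```

View pics/top2.png

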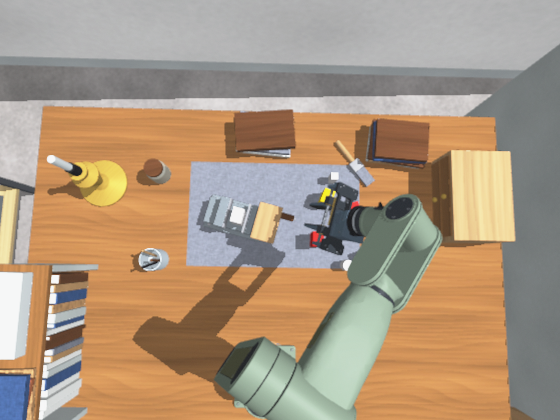

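The stone stands between the jaws at (237,215). The nearby red and yellow look-alikes could meet the leaned gripper body when the handle is low, so I check clearance before choosing the lean.

```bash
python3 - <<'E'
from h import *
t=cv2.imread("pics/top0.png")
for nm,lo,hi,box in(("redL",(0,120,150),(8,255,255),(305,228,328,252)),("yellow",(22,120,120),(35,255,255),(315,180,340,212)),("redR",(0,120,120),(8,255,255),(340,195,366,222))):
    c=blob(t,np.array(lo),np.array(hi),box)
    w=np.array([V(p) for p in ray("top",c,95)]); print(nm,"vise x",w[:,0].min(),w[:,0].max(),"y",w[:,1].min(),w[:,1].max())
# stone in vise
t2=cv2.imread("pics/top2.png"); c=blob(t2,np.array((0,0,215)),np.array((180,30,255)),(222,200,256,232))
r=cv2.minAreaRect(np.array([V(p)[:2] for p in ray("top",c,165)],np.float32)); print("stone vise",r)
for th in(20,25,30,35):
    q=np.radians(th); print(th,"outer body x at z=95, handle bottom:",round(-164-60*np.sin(q)-38*np.cos(q)-np.tan(q)*max(0,95-(50+60*np.cos(q)-38*np.sin(q))),1))
E
```

```text
redL vise x -306.2 -262.4 y -27.0 26.8
yellow vise x -299.5 -252.3 y -177.2 -111.5
redR vise x -408.0 -352.3 y -159.8 -98.6
stone vise ((-8.639265060424805, 0.6039142608642578), (40.219852447509766, 52.19343185424805), 1.610302209854126)
20 outer body x at z=95, handle bottom: -220.8
25 outer body x at z=95, handle bottom: -226.9
30 outer body x at z=95, handle bottom: -233.9
35 outer body x at z=95, handle bottom: -241.9
```

```bash
python3 -m jog '[{"dx":0.002,"dy":0,"dz":-0.02,"wx":0,"wy":0,"wz":0,"grip":-0.1},{"dx":0,"dy":0,"dz":-0.03,"wx":0,"wy":0,"wz":0,"grip":-0.1},{"dx":0,"dy":0,"dz":-0.03,"wx":0,"wy":0,"wz":0,"grip":-0.1},{"dx":0,"dy":0,"dz":-0.02,"wx":0,"wy":0,"wz":0,"grip":-0.1},{"dx":0,"dy":0,"dz":-0.009,"wx":0,"wy":0,"wz":0,"grip":-0.1},{"dx":0,"dy":0,"dz":0,"wx":0,"wy":0,"wz":0,"grip":-0.1},{"dx":0,"dy":0,"dz":0,"wx":0,"wy":0,"wz":0,"grip":-0.1}]'
python3 -m jog '[{"dx":0.0015,"dy":0.0055,"dz":-0.0082,"wx":0,"wy":0,"wz":0,"grip":-0.1},{"dx":0.0015,"dy":0.0055,"dz":-0.0082,"wx":0,"wy":0,"wz":0,"grip":-0.1},{"dx":0.0015,"dy":0.0055,"dz":-0.0082,"wx":0,"wy":0,"wz":0,"grip":-0.1},{"dx":0.0015,"dy":0.0055,"dz":-0.0082,"wx":0,"wy":0,"wz":0,"grip":-0.1},{"dx":0.0015,"dy":0.0055,"dz":-0.0082,"wx":0,"wy":0,"wz":0,"grip":-0.1},{"dx":0,"dy":0,"dz":0,"wx":0,"wy":0,"wz":0,"grip":-0.1},{"dx":0,"dy":0,"dz":0,"wx":0,"wy":0,"wz":0,"grip":-0.1}]'
python3 - <<'E'
from h import *
s=env.state(); p=s["ee_pos"]; print("togo",W(-153.1,-41,98.4)-p)
L=[]
for n,(x0,y0,w,h) in(("top",(250,180,100,90)),("side",(215,120,100,140))):
    f=cv2.cvtColor(env.grab_frame(n),cv2.COLOR_RGB2BGR)
    b=cv2.resize(f[y0:y0+h,x0:x0+w],None,fx=4,fy=4,interpolation=cv2.INTER_CUBIC)
    L.append(cv2.copyMakeBorder(b,0,560-b.shape[0],0,0,0))
cv2.imwrite("pics/D.png",np.hstack(L))
E
```

```text
time_s: 11.6
ee_pos: [528.0, -105.6, 182.1]
ee_rot: [179.9, -35.0, 75.3]
force: [0.2, 0.1, 0.6]
gripper_width: 50.3
time_s: 12.3
ee_pos: [534.9, -78.3, 139.9]
ee_rot: [-179.9, -35.0, 75.2]
force: [-0.2, 1.1, -0.7]
gripper_width: 50.2
togo [  6.46390851  28.10788629 -41.48003666]
```

View pics/D.png

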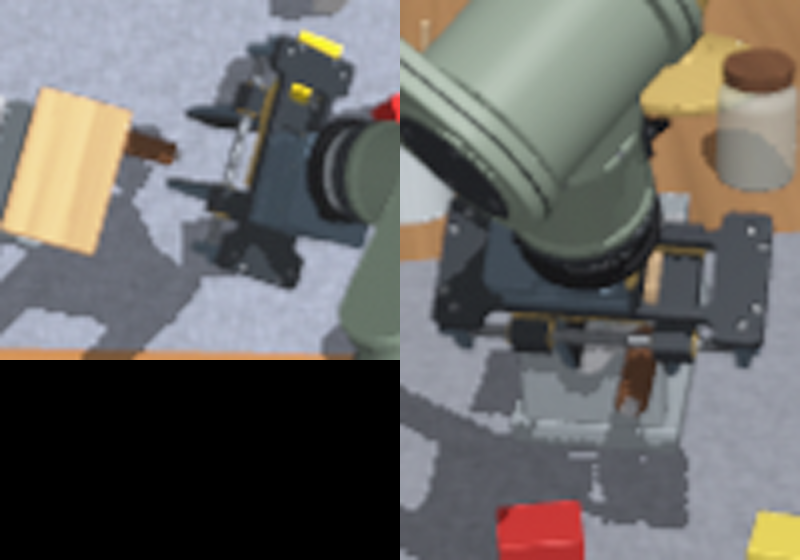

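The fingers at crop (195,113) and (178,185) straddle the handle end at (175,152). I move in and grip.

```bash
python3 -m jog '[{"dx":0.0013,"dy":0.0056,"dz":-0.0083,"wx":0,"wy":0,"wz":0,"grip":-0.1},{"dx":0.0013,"dy":0.0056,"dz":-0.0083,"wx":0,"wy":0,"wz":0,"grip":-0.1},{"dx":0.0013,"dy":0.0056,"dz":-0.0083,"wx":0,"wy":0,"wz":0,"grip":-0.1},{"dx":0.0013,"dy":0.0056,"dz":-0.0083,"wx":0,"wy":0,"wz":0,"grip":-0.1},{"dx":0.0013,"dy":0.0056,"dz":-0.0083,"wx":0,"wy":0,"wz":0,"grip":-0.1},{"dx":0,"dy":0,"dz":0,"wx":0,"wy":0,"wz":0,"grip":-0.1},{"dx":0,"dy":0,"dz":0,"wx":0,"wy":0,"wz":0,"grip":-0.1}]'
python3 -m jog '[{"dx":0,"dy":0,"dz":0,"wx":0,"wy":0,"wz":0,"grip":0.3},{"dx":0,"dy":0,"dz":0,"wx":0,"wy":0,"wz":0,"grip":0.4},{"dx":0,"dy":0,"dz":0,"wx":0,"wy":0,"wz":0,"grip":1},{"dx":0,"dy":0,"dz":0,"wx":0,"wy":0,"wz":0,"grip":1},{"dx":0,"dy":0,"dz":0,"wx":0,"wy":0,"wz":0,"grip":1},{"dx":0,"dy":0,"dz":0,"wx":0,"wy":0,"wz":0,"grip":1},{"dx":0,"dy":0,"dz":0,"wx":0,"wy":0,"wz":0,"grip":1}]' 25
python3 -c "
from h import *;s=env.state();print(V(s['ee_pos']),V(s['ee_pos'])-[10.9,0,-15.6],s['force'].round(1))"
```

```text
time_s: 13.1
ee_pos: [541.4, -50.3, 98.4]
ee_rot: [-179.9, -35.0, 75.2]
force: [0.1, -0.3, 0.4]
gripper_width: 50.2
time_s: 13.8
ee_pos: [542.4, -51.0, 98.9]
ee_rot: [179.9, -35.0, 75.2]
force: [3.1, -1.9, 1.4]
gripper_width: 17.2
[-153.6  -42.1   98.9] [-164.5  -42.1  114.5] [ 3.1 -1.9  1.4]
```

The opening reads 17 mm where 22 is expected, so I look before turning.

```bash
python3 - <<'E'
from h import *
L=[]
for n,(x0,y0,w,h) in(("top",(255,185,80,80)),("side",(235,160,80,110))):
    f=cv2.cvtColor(env.grab_frame(n),cv2.COLOR_RGB2BGR); cv2.imwrite(f"pics/{n}3.png",f)
    b=cv2.resize(f[y0:y0+h,x0:x0+w],None,fx=5,fy=5,interpolation=cv2.INTER_CUBIC)
    p=proj(n,env.state()["ee_pos"]); cv2.circle(b,tuple(np.int32((p-[x0,y0]+.5)*5)),3,(0,255,0),1)
    L.append(cv2.copyMakeBorder(b,0,550-b.shape[0],0,0,0))
cv2.imwrite("pics/E.png",np.hstack(L))
E
```

```text
(no output)
```

View pics/E.png

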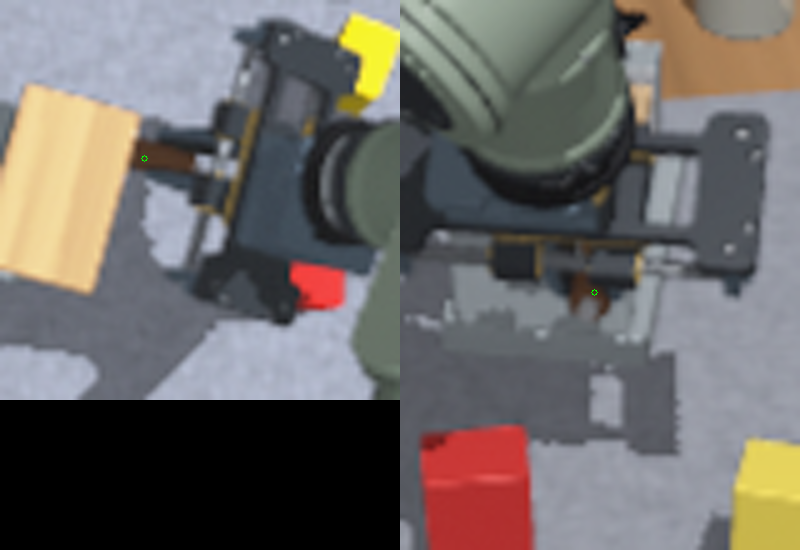

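The handle itself spans about 16–17 mm in the first pictures (width ≈ 6.7 px), the fingers sit either side of it, and the grasp radius about the axis is 46 mm. The hold looks plausible. I compute the circle deltas next.

```bash
cat >> h.py <<'E'
def tang():
    s=env.state();p=V(s["ee_pos"])-[10.9,0,-15.6]; y,z=p[1],p[2]-95
    a=np.degrees(np.arctan2(-y,z))%360; f=s["force"]; tv=np.array([*(-np.cos(np.radians(a))*ey),-np.sin(np.radians(a))])
    print(f"t {s['time_s']:.1f} x {p[0]:.1f} a {a:.1f} r {np.hypot(y,z):.1f} resist {-(f@tv):.1f} axial {f[:2]@ex:.1f} radial {f[:2]@(-ey*np.sin(np.radians(a)))+f[2]*np.cos(np.radians(a)):.1f} w {s['gripper_width']:.1f}")
def table(a0,a1,st):
    for a in np.arange(a0,a1,st):
        p,q=[W(-164,-45*np.sin(np.radians(b)),95+45*np.cos(np.radians(b))) for b in(a,a+st)]
        print(f"{a:.0f}->{a+st:.0f}",((q-p)/1000).round(4).tolist())
E
python3 -c "
from h import *
tang();table(65,335,15)"
```

```text
t 13.9 x -164.6 a 65.1 r 46.4 resist 0.7 axial -2.0 radial 4.1 w 17.5
65->80 [0.0034, -0.0009, -0.0112]
80->95 [0.0005, -0.0001, -0.0117]
95->110 [-0.0025, 0.0006, -0.0115]
110->125 [-0.0052, 0.0014, -0.0104]
125->140 [-0.0077, 0.002, -0.0087]
140->155 [-0.0096, 0.0025, -0.0063]
155->170 [-0.0108, 0.0028, -0.0035]
170->185 [-0.0114, 0.003, -0.0005]
185->200 [-0.0111, 0.0029, 0.0025]
200->215 [-0.0101, 0.0026, 0.0054]
215->230 [-0.0084, 0.0022, 0.0079]
230->245 [-0.0061, 0.0016, 0.0099]
245->260 [-0.0034, 0.0009, 0.0112]
260->275 [-0.0005, 0.0001, 0.0117]
275->290 [0.0025, -0.0006, 0.0115]
290->305 [0.0052, -0.0014, 0.0104]
305->320 [0.0077, -0.002, 0.0087]
320->335 [0.0096, -0.0025, 0.0063]
```

```bash
python3 -m jog '[{"dx":-0.0013,"dy":0.0003,"dz":0,"wx":0,"wy":0,"wz":0,"grip":1},{"dx":0.0017,"dy":-0.0005,"dz":-0.0056,"wx":0,"wy":0,"wz":0,"grip":1},{"dx":0.0017,"dy":-0.0004,"dz":-0.0056,"wx":0,"wy":0,"wz":0,"grip":1},{"dx":0,"dy":0,"dz":0,"wx":0,"wy":0,"wz":0,"grip":1}]' 30; python3 -c "
from h import *
tang()"
python3 -m jog '[{"dx":0.0005,"dy":-0.0001,"dz":-0.0117,"wx":0,"wy":0,"wz":0,"grip":1},{"dx":-0.0025,"dy":0.0006,"dz":-0.0115,"wx":0,"wy":0,"wz":0,"grip":1},{"dx":0,"dy":0,"dz":0,"wx":0,"wy":0,"wz":0,"grip":1}]'; python3 -c "
from h import *
tang()"
```

```text
time_s: 14.3
ee_pos: [545.1, -51.8, 87.2]
ee_rot: [179.9, -35.0, 75.2]
force: [5.3, -1.9, 0.6]
gripper_width: 17.1
t 14.3 x -164.6 a 80.1 r 45.6 resist -0.3 axial -0.4 radial 5.7 w 17.1
time_s: 14.6
ee_pos: [540.4, -50.6, 61.6]
ee_rot: [-179.7, -35.0, 75.0]
force: [5.4, -0.3, -6.1]
gripper_width: 16.7
t 14.6 x -164.6 a 113.9 r 44.0 resist -3.4 axial 1.1 radial 7.3 w 16.7
```

```bash
cat >> h.py <<'E'
def brown():
    s=env.state();p=V(s["ee_pos"])
    for n in("top","side"):
        f=cv2.cvtColor(env.grab_frame(n),cv2.COLOR_RGB2BGR); q=proj(n,s["ee_pos"]).astype(int)
        x0,y0=q-25; a=f[y0:y0+55,x0:x0+50]; h=cv2.cvtColor(a,cv2.COLOR_BGR2HSV)
        m=cv2.inRange(h,(0,90,25),(14,220,140)); ys,xs=np.nonzero(m)
        print(n,"tcp px",q,"brown n",len(xs),"x",(xs.min()+x0,xs.max()+x0,round(xs.mean()+x0,1)) if len(xs) else "", "y",(ys.min()+y0,ys.max()+y0,round(ys.mean()+y0,1)) if len(xs) else "",
         "handle end pred",proj(n,W(-187,p[1],p[2]+15.6)),"sleeve start",proj(n,W(-112,p[1],p[2]+15.6)))
E
python3 -c "
from h import *
tang();brown();tang()"
```

```text
t 14.6 x -164.6 a 113.9 r 44.0 resist -3.4 axial 1.1 radial 7.3 w 16.7
top tcp px [283 217] brown n 44 x (np.int64(281), np.int64(292), np.float64(285.8)) y (np.int64(215), np.int64(219), np.float64(217.6)) handle end pred [292.4 220.1] sleeve start [271.4 214.1]
side tcp px [273 229] brown n 20 x (np.int64(248), np.int64(275), np.float64(269.2)) y (np.int64(228), np.int64(248), np.float64(232.0)) handle end pred [271.  232.4] sleeve start [275.1 215.3]
t 14.7 x -164.7 a 113.8 r 43.8 resist -3.9 axial 2.3 radial 7.6 w 17.0
```

```bash
python3 -m jog '[{"dx":0.003,"dy":-0.0008,"dz":0,"wx":0,"wy":0,"wz":0,"grip":1},{"dx":0,"dy":0,"dz":0,"wx":0,"wy":0,"wz":0,"grip":1},{"dx":0,"dy":0,"dz":0,"wx":0,"wy":0,"wz":0,"grip":1}]'; python3 -c "
from h import *
tang()"
python3 -m jog '[{"dx":0,"dy":0,"dz":-0.003,"wx":0,"wy":0,"wz":0,"grip":1},{"dx":0,"dy":0,"dz":0,"wx":0,"wy":0,"wz":0,"grip":1},{"dx":0,"dy":0,"dz":0,"wx":0,"wy":0,"wz":0,"grip":1}]'; python3 -c "
from h import *
tang()"
```

```text
time_s: 15.0
ee_pos: [542.0, -50.7, 62.9]
ee_rot: [-179.6, -35.0, 75.1]
force: [-3.0, -1.4, -3.4]
gripper_width: 17.0
t 15.0 x -164.4 a 111.6 r 44.8 resist -4.1 axial -2.1 radial -1.2 w 17.0
time_s: 15.3
ee_pos: [541.9, -50.5, 61.4]
ee_rot: [-179.7, -35.1, 75.2]
force: [-6.4, -3.2, 1.6]
gripper_width: 16.7
t 15.3 x -164.2 a 113.4 r 45.3 resist -0.7 axial -4.7 radial -5.6 w 16.7
```

```bash
python3 -m jog '[{"dx":-0.0048,"dy":0.0013,"dz":-0.0076,"wx":0,"wy":0,"wz":0,"grip":1},{"dx":-0.0077,"dy":0.002,"dz":-0.0087,"wx":0,"wy":0,"wz":0,"grip":1},{"dx":-0.0096,"dy":0.0025,"dz":-0.0063,"wx":0,"wy":0,"wz":0,"grip":1},{"dx":0,"dy":0,"dz":0,"wx":0,"wy":0,"wz":0,"grip":1},{"dx":0,"dy":0,"dz":0,"wx":0,"wy":0,"wz":0,"grip":1}]'; python3 -c "
from h import *
tang()"
python3 -m jog '[{"dx":-0.0108,"dy":0.0028,"dz":-0.0035,"wx":0,"wy":0,"wz":0,"grip":1},{"dx":-0.0114,"dy":0.003,"dz":-0.0005,"wx":0,"wy":0,"wz":0,"grip":1},{"dx":0,"dy":0,"dz":0,"wx":0,"wy":0,"wz":0,"grip":1},{"dx":0,"dy":0,"dz":0,"wx":0,"wy":0,"wz":0,"grip":1}]'; python3 -c "
from h import *
tang();brown()"
```

```text
time_s: 15.8
ee_pos: [520.7, -45.0, 39.9]
ee_rot: [-179.8, -35.1, 75.2]
force: [-7.1, -4.2, 7.4]
gripper_width: 16.9
t 15.8 x -164.2 a 153.5 r 44.1 resist -1.9 axial -5.8 radial -9.2 w 16.9
time_s: 16.2
ee_pos: [501.1, -40.1, 36.1]
ee_rot: [179.9, -35.1, 75.3]
force: [-2.6, -4.1, 7.7]
gripper_width: 17.0
t 16.2 x -164.4 a 180.8 r 43.3 resist -1.6 axial -4.7 radial -7.7 w 17.0
top tcp px [279 229] brown n 48 x (np.int64(277), np.int64(288), np.float64(282.5)) y (np.int64(227), np.int64(232), np.float64(229.8)) handle end pred [288.9 232. ] sleeve start [268.2 226.1]
side tcp px [258 235] brown n 8 x (np.int64(254), np.int64(260), np.float64(257.4)) y (np.int64(236), np.int64(240), np.float64(238.1)) handle end pred [255.7 239. ] sleeve start [260.5 221.8]
```

```bash
sed -i 's/p\[2\]-95$/p[2]-99/; s/z=p\[1\],p\[2\]-95/z=p[1],p[2]-99/' h.py; python3 -m jog '[{"dx":-0.0003,"dy":-0.001,"dz":0.0027,"wx":0,"wy":0,"wz":0,"grip":1},{"dx":0,"dy":0,"dz":0,"wx":0,"wy":0,"wz":0,"grip":1},{"dx":0,"dy":0,"dz":0,"wx":0,"wy":0,"wz":0,"grip":1}]'; python3 -c "
from h import *
tang()"
python3 -m jog '[{"dx":-0.0111,"dy":0.0029,"dz":0.0025,"wx":0,"wy":0,"wz":0,"grip":1},{"dx":-0.0101,"dy":0.0026,"dz":0.0054,"wx":0,"wy":0,"wz":0,"grip":1},{"dx":-0.0084,"dy":0.0022,"dz":0.0079,"wx":0,"wy":0,"wz":0,"grip":1},{"dx":0,"dy":0,"dz":0,"wx":0,"wy":0,"wz":0,"grip":1},{"dx":0,"dy":0,"dz":0,"wx":0,"wy":0,"wz":0,"grip":1}]'; python3 -c "
from h import *
tang();brown()"
```

```text
time_s: 16.6
ee_pos: [500.6, -40.4, 37.3]
ee_rot: [-180.0, -35.1, 75.2]
force: [3.5, 2.4, -3.6]
gripper_width: 17.0
t 16.6 x -164.9 a 181.2 r 46.1 resist 2.8 axial 3.2 radial 3.6 w 17.0
time_s: 17.1
ee_pos: [468.7, -32.1, 53.6]
ee_rot: [-179.8, -35.1, 75.2]
force: [-3.2, 3.1, 0.2]
gripper_width: 16.8
t 17.1 x -164.9 a 228.7 r 45.1 resist -2.7 axial 2.2 radial 2.8 w 16.8
top tcp px [277 238] brown n 48 x (np.int64(275), np.int64(286), np.float64(280.4)) y (np.int64(236), np.int64(241), np.float64(238.9)) handle end pred [286.5 241. ] sleeve start [265.4 235. ]
side tcp px [245 229] brown n 12 x (np.int64(241), np.int64(247), np.float64(244.3)) y (np.int64(230), np.int64(234), np.float64(231.8)) handle end pred [242.6 232.8] sleeve start [248.2 215.8]
```

```bash
python3 -m jog '[{"dx":-0.0061,"dy":0.0016,"dz":0.0099,"wx":0,"wy":0,"wz":0,"grip":1},{"dx":-0.0034,"dy":0.0009,"dz":0.0112,"wx":0,"wy":0,"wz":0,"grip":1},{"dx":0,"dy":0,"dz":0,"wx":0,"wy":0,"wz":0,"grip":1},{"dx":0,"dy":0,"dz":0,"wx":0,"wy":0,"wz":0,"grip":1}]'; python3 -c "
from h import *
tang()"
python3 -m jog '[{"dx":-0.0005,"dy":0.0001,"dz":0.0117,"wx":0,"wy":0,"wz":0,"grip":1},{"dx":0.0025,"dy":-0.0006,"dz":0.0115,"wx":0,"wy":0,"wz":0,"grip":1},{"dx":0,"dy":0,"dz":0,"wx":0,"wy":0,"wz":0,"grip":1},{"dx":0,"dy":0,"dz":0,"wx":0,"wy":0,"wz":0,"grip":1}]'; python3 -c "
from h import *
tang();brown()
# jaw plate & stone in top view at current state
f=cv2.cvtColor(env.grab_frame('top'),cv2.COLOR_RGB2BGR); cv2.imwrite('pics/top4.png',f)
for x in range(-60,40,3): 
  u,v=proj('top',W(x,-33,122)).round().astype(int); print(x,int(f[v,u].mean()),end='; ')"
```

```text
time_s: 17.6
ee_pos: [459.7, -29.8, 74.7]
ee_rot: [-179.8, -35.1, 75.2]
force: [-4.4, 4.2, 1.6]
gripper_width: 16.7
t 17.6 x -165.0 a 258.6 r 44.1 resist -2.6 axial 3.0 radial 4.9 w 16.7
time_s: 18.0
ee_pos: [462.7, -30.6, 98.9]
ee_rot: [-180.0, -35.1, 75.3]
force: [-3.6, 2.9, 4.7]
gripper_width: 17.3
t 18.0 x -165.0 a 291.1 r 43.0 resist -2.8 axial 1.9 radial 5.7 w 17.3
top tcp px [276 239] brown n 83 x (np.int64(252), np.int64(286), np.float64(276.3)) y (np.int64(237), np.int64(268), np.float64(249.6)) handle end pred [286.5 242.1] sleeve start [264.7 235.9]
side tcp px [242 215] brown n 15 x (np.int64(237), np.int64(243), np.float64(239.9)) y (np.int64(215), np.int64(219), np.float64(216.7)) handle end pred [239.1 218.5] sleeve start [245.  201.9]
-60 148; -57 150; -54 147; -51 130; -48 97; -45 151; -42 192; -39 192; -36 191; -33 190; -30 185; -27 154; -24 178; -21 215; -18 215; -15 183; -12 114; -9 113; -6 113; -3 113; 0 165; 3 165; 6 191; 9 190; 12 196; 15 192; 18 189; 21 172; 24 158; 27 158; 30 193; 33 211; 36 190; 39 194;
```

```bash
python3 - <<'E'
from h import *
for im in ("top0","top2","top4"):
    f=cv2.imread(f"pics/{im}.png")
    for y in(-36,-31,36):
        v=[]
        for x in range(-48,46,2):
            u=proj("top",W(x,y,122)); v.append(int(cv2.getRectSubPix(f,(1,1),tuple(map(float,u))).mean()))
        print(im,y,v)
    c=blob(f,np.array((0,0,215)),np.array((180,30,255)),(222,195,258,235))
    r=cv2.minAreaRect(np.array([V(p)[:2] for p in ray("top",c,165)],np.float32)); print("stone vise",[np.round(q,1) for q in r])
E
```

```text
top0 -36 [115, 120, 125, 132, 151, 180, 211, 200, 183, 143, 125, 122, 123, 123, 137, 157, 176, 187, 190, 186, 183, 183, 184, 186, 185, 181, 180, 181, 184, 188, 192, 190, 184, 176, 169, 154, 149, 158, 178, 202, 203, 200, 192, 191, 189, 189, 187]
top0 -31 [111, 112, 115, 129, 154, 189, 202, 198, 170, 135, 118, 111, 111, 112, 116, 126, 137, 152, 170, 183, 185, 185, 186, 186, 187, 187, 186, 186, 186, 187, 187, 187, 186, 185, 174, 165, 150, 156, 178, 195, 206, 198, 192, 191, 190, 189, 189]
top0 36 [117, 123, 127, 138, 153, 182, 207, 193, 167, 129, 117, 113, 113, 113, 114, 114, 114, 131, 153, 178, 190, 189, 189, 189, 189, 188, 189, 189, 189, 189, 189, 189, 187, 183, 171, 155, 151, 157, 176, 195, 203, 197, 188, 185, 182, 184, 183]
stone vise [array([-38.4, -22.5]), array([ 4.9, 41.2]), np.float64(0.4)]
top2 -36 [118, 124, 128, 137, 156, 185, 216, 206, 187, 148, 129, 126, 127, 126, 140, 161, 181, 193, 195, 193, 190, 188, 189, 192, 191, 188, 186, 186, 190, 194, 198, 196, 190, 182, 174, 159, 154, 163, 183, 208, 209, 206, 198, 196, 195, 195, 194]
top2 -31 [114, 116, 119, 134, 160, 195, 208, 204
[... 613 characters left out ...]
29, 132, 136, 141, 151, 160, 171, 175, 182, 185, 189, 193, 197, 195, 189, 181, 173, 158, 153, 162, 181, 206, 208, 206, 197, 195, 194, 193, 192]
top4 -31 [98, 121, 152, 175, 192, 191, 191, 190, 190, 185, 167, 155, 156, 180, 213, 198, 172, 135, 115, 119, 129, 133, 137, 126, 123, 148, 170, 188, 196, 194, 192, 193, 194, 195, 188, 174, 154, 159, 181, 199, 210, 202, 196, 195, 194, 194, 193]
top4 36 [105, 123, 160, 181, 193, 192, 192, 193, 191, 186, 169, 154, 171, 193, 205, 191, 168, 139, 116, 116, 116, 116, 116, 116, 115, 115, 116, 116, 116, 116, 117, 116, 115, 113, 109, 104, 107, 118, 140, 157, 160, 149, 132, 131, 144, 165, 178]
stone vise [array([2.2, 0.6]), array([40. , 51.4]), np.float64(0.0)]
```

```bash
python3 -m jog '[{"dx":-0.0015,"dy":0.0004,"dz":0.0005,"wx":0,"wy":0,"wz":0,"grip":1},{"dx":0.0017,"dy":-0.0005,"dz":0.0035,"wx":0,"wy":0,"wz":0,"grip":1},{"dx":0.0017,"dy":-0.0005,"dz":0.0035,"wx":0,"wy":0,"wz":0,"grip":1},{"dx":0.0018,"dy":-0.0004,"dz":0.0034,"wx":0,"wy":0,"wz":0,"grip":1},{"dx":0.0026,"dy":-0.0007,"dz":0.0029,"wx":0,"wy":0,"wz":0,"grip":1},{"dx":0.0026,"dy":-0.0007,"dz":0.0029,"wx":0,"wy":0,"wz":0,"grip":1}]'; python3 -c "
from h import *
tang()"
python3 -m jog '[{"dx":0.0026,"dy":-0.0006,"dz":0.0029,"wx":0,"wy":0,"wz":0,"grip":1},{"dx":0.0032,"dy":-0.0008,"dz":0.0021,"wx":0,"wy":0,"wz":0,"grip":1},{"dx":0.0032,"dy":-0.0008,"dz":0.0021,"wx":0,"wy":0,"wz":0,"grip":1},{"dx":0.0032,"dy":-0.0009,"dz":0.0021,"wx":0,"wy":0,"wz":0,"grip":1}]'; python3 -c "
from h import *
tang();table(335,395,10);brown()"
```

```text
time_s: 18.75
ee_pos: [471.7, -33.0, 114.0]
ee_rot: [-179.9, -35.0, 75.1]
force: [0.1, 7.0, -4.6]
gripper_width: 16.5
t 18.8 x -165.0 a 314.9 r 43.3 resist 4.4 axial 6.8 radial -2.1 w 16.5
time_s: 19.15
ee_pos: [483.8, -36.0, 122.9]
ee_rot: [-179.8, -35.0, 75.1]
force: [0.5, 7.0, -6.5]
gripper_width: 16.2
t 19.1 x -164.9 a 335.1 r 43.5 resist 3.9 axial 6.9 radial -5.4 w 16.2
335->345 [0.0071, -0.0019, 0.0027]
345->355 [0.0075, -0.002, 0.0014]
355->365 [0.0076, -0.002, 0.0]
365->375 [0.0075, -0.002, -0.0014]
375->385 [0.0071, -0.0019, -0.0027]
385->395 [0.0066, -0.0017, -0.0039]
top tcp px [278 232] brown n 53 x (np.int64(277), np.int64(288), np.float64(282.2)) y (np.int64(230), np.int64(236), np.float64(233.2)) handle end pred [288.6 235.4] sleeve start [266.4 229. ]
side tcp px [249 208] brown n 23 x (np.int64(245), np.int64(252), np.float64(248.3)) y (np.int64(207), np.int64(213), np.float64(209.2)) handle end pred [247.1 211.4] sleeve start [252.6 194.9]
```

```bash
python3 -m jog '[{"dx":0.0004,"dy":0.0015,"dz":-0.0016,"wx":0,"wy":0,"wz":0,"grip":1},{"dx":0.0036,"dy":-0.001,"dz":0.0014,"wx":0,"wy":0,"wz":0,"grip":1},{"dx":0.0036,"dy":-0.0009,"dz":0.0013,"wx":0,"wy":0,"wz":0,"grip":1},{"dx":0.0037,"dy":-0.001,"dz":0.0007,"wx":0,"wy":0,"wz":0,"grip":1}]'; python3 -c "
from h import *
tang()"
python3 -m jog '[{"dx":0.0037,"dy":-0.001,"dz":0.0007,"wx":0,"wy":0,"wz":0,"grip":1},{"dx":0.0038,"dy":-0.001,"dz":0.0002,"wx":0,"wy":0,"wz":0,"grip":1}]'; python3 -c "
from h import *
tang()"
```

```text
time_s: 19.65
ee_pos: [494.9, -38.8, 125.6]
ee_rot: [-180.0, -34.9, 75.2]
force: [-6.0, -1.3, 4.5]
gripper_width: 16.9
t 19.6 x -164.8 a 350.8 r 42.7 resist 4.7 axial -2.8 radial 5.4 w 16.9
time_s: 19.85
ee_pos: [503.2, -40.9, 126.4]
ee_rot: [179.9, -34.9, 75.2]
force: [-4.0, -1.1, 4.5]
gripper_width: 17.0
t 19.9 x -164.7 a 2.3 r 43.0 resist 3.8 axial -2.1 radial 4.4 w 17.0
```

```bash
python3 -m jog '[{"dx":0.0037,"dy":-0.001,"dz":0.0006,"wx":0,"wy":0,"wz":0,"grip":1},{"dx":0.0037,"dy":-0.001,"dz":0,"wx":0,"wy":0,"wz":0,"grip":1}]'; python3 -c "
from h import *
tang()"; python3 -m jog '[{"dx":0.0036,"dy":-0.001,"dz":-0.0006,"wx":0,"wy":0,"wz":0,"grip":1}]';python3 -c "
from h import *
tang()"
python3 -m jog '[{"dx":0.0018,"dy":-0.0005,"dz":-0.0006,"wx":0,"wy":0,"wz":0,"grip":1},{"dx":0,"dy":0,"dz":0,"wx":0,"wy":0,"wz":0,"grip":1}]'; python3 -c "
from h import *
tang()
f=cv2.cvtColor(env.grab_frame('top'),cv2.COLOR_RGB2BGR);cv2.imwrite('pics/top5.png',f)
c=blob(f,np.array((0,0,215)),np.array((180,30,255)),(218,195,258,235))
r=cv2.minAreaRect(np.array([V(p)[:2] for p in ray('top',c,165)],np.float32)); print('stone vise',[np.round(q,1) for q in r])"
```

```text
time_s: 20.05
ee_pos: [510.3, -42.6, 126.2]
ee_rot: [-179.9, -34.9, 75.2]
force: [-4.3, -0.7, -0.0]
gripper_width: 17.1
t 20.1 x -164.5 a 11.9 r 43.7 resist 3.9 axial -1.7 radial -0.8 w 17.1
time_s: 20.15
ee_pos: [513.8, -43.5, 125.4]
ee_rot: [-179.9, -34.9, 75.2]
force: [-3.7, -1.9, 0.2]
gripper_width: 16.7
t 20.1 x -164.5 a 16.7 r 43.8 resist 3.0 axial -2.8 radial -0.7 w 16.7
time_s: 20.35
ee_pos: [515.9, -44.0, 124.8]
ee_rot: [-180.0, -35.0, 75.2]
force: [-2.8, -1.0, -1.2]
gripper_width: 17.1
t 20.4 x -164.5 a 19.7 r 44.0 resist 1.9 axial -1.7 radial -2.0 w 17.1
stone vise [array([ 8.3, -7.2]), array([40.9, 67.8]), np.float64(2.3)]
```

```bash
T='from h import *
tang()'; python3 -m jog '[{"dx":0.0034,"dy":-0.0009,"dz":-0.0014,"wx":0,"wy":0,"wz":0,"grip":1}]'|tail -0; python3 -c "$T"; python3 -m jog '[{"dx":0.0033,"dy":-0.0009,"dz":-0.0017,"wx":0,"wy":0,"wz":0,"grip":1}]'|tail -0;python3 -c "$T"
```

```text
t 20.5 x -164.4 a 23.4 r 44.0 resist 2.7 axial -2.9 radial -1.4 w 16.7
t 20.6 x -164.4 a 28.5 r 44.2 resist 4.2 axial -5.2 radial -2.0 w 16.9Exception ignored on flushing sys.stdout:
BrokenPipeError: [Errno 32] Broken pipe
Exception ignored on flushing sys.stdout:
BrokenPipeError: [Errno 32] Broken pipe
```

```bash
T='from h import *
tang()'; python3 -m jog '[{"dx":0.0031,"dy":-0.0008,"dz":-0.002,"wx":0,"wy":0,"wz":0,"grip":1}]'|tail -0; python3 -c "$T"
```

```text
t 20.7 x -164.4 a 33.3 r 44.3 resist 6.2 axial -5.4 radial -0.5 w 16.9Exception ignored on flushing sys.stdout:
BrokenPipeError: [Errno 32] Broken pipe
```

```bash
python3 -m jog '[{"dx":0.0013,"dy":-0.0014,"dz":-0.0011,"wx":0,"wy":0,"wz":0,"grip":1},{"dx":0,"dy":0,"dz":0,"wx":0,"wy":0,"wz":0,"grip":1}]' >/dev/null; python3 -c "
from h import *
tang();tang()"
```

```text
t 20.9 x -164.5 a 35.1 r 44.2 resist 4.2 axial -1.7 radial -0.1 w 16.8
t 20.9 x -164.5 a 35.1 r 44.2 resist 4.2 axial -1.7 radial -0.1 w 16.8
```

```bash
python3 -m jog '[{"dx":0.0018,"dy":-0.0005,"dz":-0.0014,"wx":0,"wy":0,"wz":0,"grip":1}]' >/dev/null; python3 -c "
from h import *
tang()"; python3 -m jog '[{"dx":0.0017,"dy":-0.0004,"dz":-0.0014,"wx":0,"wy":0,"wz":0,"grip":1}]' >/dev/null; python3 -c "
from h import *
tang()"
```

```text
t 21.0 x -164.4 a 37.5 r 44.2 resist 6.8 axial -2.1 radial -0.6 w 16.8
t 21.1 x -164.4 a 40.3 r 44.3 resist 8.2 axial -4.1 radial 0.7 w 17.0
```

```bash
python3 -m jog '[{"dx":0.0011,"dy":-0.0003,"dz":-0.001,"wx":0,"wy":0,"wz":0,"grip":1}]' >/dev/null; python3 -c "
from h import *
tang()"; python3 -m jog '[{"dx":0,"dy":0,"dz":0,"wx":0,"wy":0,"wz":0,"grip":1},{"dx":0,"dy":0,"dz":0,"wx":0,"wy":0,"wz":0,"grip":1}]' >/dev/null; python3 -c "
from h import *
tang()
f=cv2.cvtColor(env.grab_frame('top'),cv2.COLOR_RGB2BGR);cv2.imwrite('pics/top6.png',f)
for y in(-36,36): print([int(cv2.getRectSubPix(f,(1,1),tuple(map(float,proj('top',W(x,y,122))))).mean()) for x in range(-48,46,2)])
"
```

```text
t 21.2 x -164.4 a 42.2 r 44.4 resist 8.8 axial -3.3 radial -0.0 w 17.1
t 21.4 x -164.4 a 42.3 r 44.5 resist 8.1 axial -3.2 radial 0.1 w 16.8
[176, 165, 153, 139, 141, 165, 197, 195, 192, 191, 191, 190, 185, 175, 162, 161, 185, 201, 202, 175, 147, 131, 128, 124, 125, 126, 140, 160, 181, 192, 197, 195, 189, 181, 172, 158, 153, 162, 181, 206, 207, 204, 196, 195, 194, 192, 191]
[117, 115, 107, 117, 138, 167, 194, 193, 192, 192, 192, 192, 191, 185, 174, 176, 189, 200, 199, 172, 143, 120, 116, 115, 115, 114, 115, 116, 116, 116, 115, 116, 115, 114, 109, 104, 107, 117, 140, 156, 159, 149, 131, 131, 142, 151, 153]
```

The handle is stiff at about 8–9 N, inside the firm range. The jaw plates' top centres are 44 mm apart, which fits closure on the 38 mm stone. I release and back out along the tool axis.

```bash
python3 -m jog '[{"dx":-0.0007,"dy":0.0002,"dz":0.0006,"wx":0,"wy":0,"wz":0,"grip":1},{"dx":0,"dy":0,"dz":0,"wx":0,"wy":0,"wz":0,"grip":0.4},{"dx":0,"dy":0,"dz":0,"wx":0,"wy":0,"wz":0,"grip":0.1},{"dx":0,"dy":0,"dz":0,"wx":0,"wy":0,"wz":0,"grip":-0.1},{"dx":0,"dy":0,"dz":0,"wx":0,"wy":0,"wz":0,"grip":-0.1},{"dx":0,"dy":0,"dz":0,"wx":0,"wy":0,"wz":0,"grip":-0.1},{"dx":0,"dy":0,"dz":0,"wx":0,"wy":0,"wz":0,"grip":-0.1}]'
python3 -m jog '[{"dx":-0.0015,"dy":-0.0055,"dz":0.0082,"wx":0,"wy":0,"wz":0,"grip":-0.1},{"dx":-0.0015,"dy":-0.0055,"dz":0.0082,"wx":0,"wy":0,"wz":0,"grip":-0.1},{"dx":-0.0015,"dy":-0.0055,"dz":0.0082,"wx":0,"wy":0,"wz":0,"grip":-0.1},{"dx":-0.003,"dy":-0.011,"dz":0.0164,"wx":0,"wy":0,"wz":0,"grip":-0.1},{"dx":-0.003,"dy":-0.011,"dz":0.0164,"wx":0,"wy":0,"wz":0,"grip":-0.1},{"dx":-0.003,"dy":-0.011,"dz":0.0164,"wx":0,"wy":0,"wz":0,"grip":-0.1},{"dx":-0.003,"dy":-0.011,"dz":0.0164,"wx":0,"wy":0,"wz":0,"grip":-0.1},{"dx":0,"dy":0,"dz":0.03,"wx":0,"wy":0,"wz":0,"grip":-0.1},{"dx":0,"dy":0,"dz":0.03,"wx":0,"wy":0,"wz":0,"grip":-0.1},{"dx":0,"dy":0,"dz":0,"wx":0,"wy":0,"wz":0,"grip":-0.1}]'
python3 - <<'E'
from h import *
L=[]
for n,(x0,y0,w,h) in(("top",(195,180,100,80)),("side",(215,120,100,140))):
    f=cv2.cvtColor(env.grab_frame(n),cv2.COLOR_RGB2BGR); cv2.imwrite(f"pics/{n}7.png",f)
    b=cv2.resize(f[y0:y0+h,x0:x0+w],None,fx=4,fy=4,interpolation=cv2.INTER_CUBIC)
    L.append(cv2.copyMakeBorder(b,0,560-b.shape[0],0,0,0))
    if n=="top":
        for y in(-36,36): print([int(cv2.getRectSubPix(f,(1,1),tuple(map(float,proj('top',W(x,y,122))))).mean()) for x in range(-48,46,2)])
        c=blob(f,np.array((0,0,215)),np.array((180,30,255)),(215,190,258,235))
        r=cv2.minAreaRect(np.array([V(p)[:2] for p in ray('top',c,165)],np.float32)); print('stone vise',[np.round(q,1) for q in r])
cv2.imwrite("pics/F.png",np.hstack(L))
E
```

```text
time_s: 22.15
ee_pos: [530.9, -48.7, 116.0]
ee_rot: [-180.0, -35.0, 75.2]
force: [0.1, -0.2, 0.2]
gripper_width: 50.2
time_s: 23.15
ee_pos: [515.6, -110.5, 270.9]
ee_rot: [179.4, -34.9, 75.5]
force: [-0.2, -0.1, 0.6]
gripper_width: 50.3
[177, 165, 150, 137, 144, 168, 197, 195, 194, 194, 193, 193, 188, 177, 162, 159, 185, 203, 204, 176, 149, 133, 129, 126, 127, 127, 141, 162, 183, 194, 198, 196, 190, 182, 174, 159, 154, 164, 184, 208, 209, 207, 198, 197, 196, 195, 194]
[117, 113, 105, 116, 139, 167, 193, 194, 194, 194, 194, 194, 186, 172, 153, 165, 190, 203, 201, 173, 145, 122, 118, 117, 117, 117, 116, 117, 118, 118, 117, 117, 116, 115, 111, 106, 108, 119, 141, 157, 161, 150, 133, 132, 143, 153, 154]
stone vise [array([ 9.7, -8.2]), array([41.8, 71.7]), np.float64(4.3)]
```

View pics/F.png

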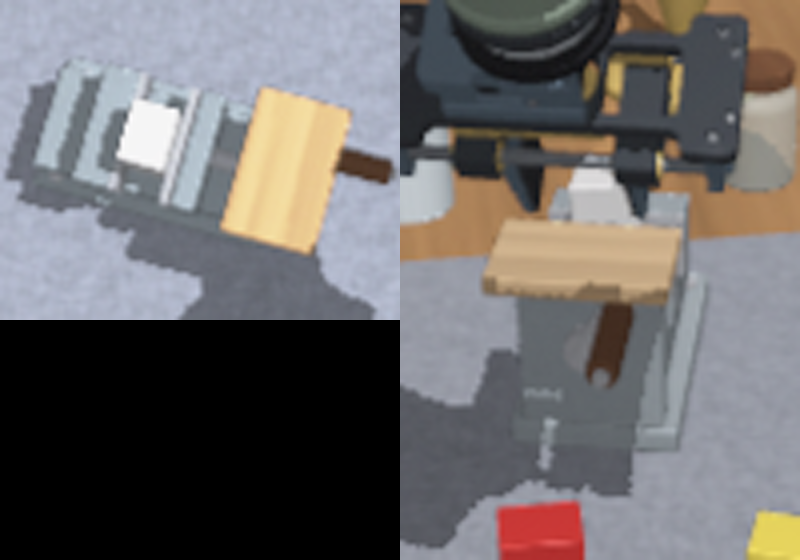

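The stone stands square and flush between both plates (crop (150,133)). The handle is free, and the plate positions did not change after release. I hand in.

```bash
python3 -m jog '[{"dx":0,"dy":0,"dz":0,"wx":0,"wy":0,"wz":0,"grip":-0.1},{"dx":0,"dy":0,"dz":0,"wx":0,"wy":0,"wz":0,"grip":-0.1},{"dx":0,"dy":0,"dz":0,"wx":0,"wy":0,"wz":0,"grip":-0.1}]'; python3 -c "
from workcell import env; print(env.job_done())"
```

```text
time_s: 23.55
ee_pos: [513.7, -108.8, 265.4]
ee_rot: [-179.8, -35.0, 75.1]
force: [-0.0, 0.7, 0.5]
gripper_width: 50.1
the job is handed in; nothing more can be done
None
```

The white 38 x 50 x 95 mm stone is standing on the vise bed, clamped between both jaws with the handle released. I handed the job in at about 23.6 s. No verdict is reported, so the clamp force is my estimate, not a reading.

- **Placing:** I set the stone down near the middle of the jaws with its narrow way across them and let go. A picture then showed it at vise x ≈ -9, y ≈ 1 mm and nearly square.
- **Clamping:** I turned the crank about 330° clockwise, until the resistance at the handle rose from about 3–4 N to 8–9 N, inside the firm range. I estimate this is about 70 N at the jaw.
- **Last checks:**
  - The final picture shows the stone upright and flush between both plates.
  - The jaw did not slip back after I let go.
  - The force on the tool was about zero.

**Checks that disagreed or were incomplete:**
- The grip on the handle read 17 mm instead of the stated 22 mm, but the handle followed all the way round.
- The tool's circle came out about 3 mm off in height, and I corrected it from the force readings.
- The last automatic fit of the stone's outline merged with the bright plates (72 mm long, 4° off). I judged squareness by eye from that picture.
- I kept clear of the other things on the desk and felt no contact, but I did not measure their positions again.

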